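# Unlock the fork striker and hold its hammer drawn

### The job

Pull the transit block straight up off the fork striker's stop post and set it down in the empty metal tray. Then push the upright cocking post at the tail of the sprung hammer lever back, past the click of the ratchet pawl and on until the lever is right back by the stop post, where the pawl no longer carries it. Finish while still holding it back there against the spring, so that the unloaded pawl can be lifted for the blow, and leave everything else on the shelf where it is.

Things in the scene. Friction and masses are not known exactly. Their poses are not given: they have to be found in the camera images.
- striker: Fork striker, fixed: grey base plate, 165 mm along its x, 200 mm along its y (-120 to +80), 12 mm thick. Origin on the shelf surface, z up. A hammer lever turns over the plate; ratchet disc and pawl lie under it, pawl on the -x side at y 25 to 80 mm, below 50 mm. Pins on the plate: front stop, 52 mm tall, at (-12, -50) mm; spring anchor, 66 mm tall, at (49, 48) mm.
- lever_pivot (a point): On the lever's vertical pivot axis, 46 mm above the shelf, at (0, 30) mm in the striker's frame. The aluminium lever bar is 12 mm wide, 40 to 52 mm above the shelf; at rest it lies along the striker's y at x = 0: tail to y = -92 mm, other end at +170 mm with an upright rod and a rubber hammer head, up to 148 mm high, facing the mounted fork.
- stop_post (a point): Top centre of the fixed steel stop post, 16 x 14 mm, 52 mm above the shelf, at (54, -40) mm in the striker's frame. It ends the lever's swing, and carries the transit block at the start.
- transit_block: Loose black plastic block, 60 (x) x 26 (y) x 50 mm high, 50 to 80 g, hollow below. Origin: centre of its underside. It starts snapped over the stop post, underside on the base plate, axes parallel to the striker's, blocking the lever. The post is inside at block x = +15 mm. Two sprung balls hold it: 10 to 14 N straight up frees it; clear after 40 mm. Pinch the long sides near x = +12 mm.
- tray: Empty fixed steel tray, outside 170 mm along its x, 130 mm along its y, 25 mm high, walls and floor 4 to 5 mm. Origin at the centre of its underside, z up.
- cocking_post (a point): On the axis of the upright steel cocking post on the lever's tail, 72 mm above the shelf; moves with the lever, 110 mm from the pivot axis. The post is round, 12 mm thick, 15 mm at its knurled head, and stands from 52 to 92 mm above the shelf. At rest it is at (0, -80) mm in the striker's frame; push it towards the striker's +x, on an arc about the pivot.
- hammer_arm (a joint): Lever swing, rad: 0 at rest, grows as the tail goes to the striker's +x (counter-clockwise from above), 0.50 at the stop post (cocking post moved 53 mm along +x, 13 mm along +y). A spring drives it back: about 5 N at the cocking post at rest, 11 N at 0.50. The pawl clicks in near 0.37; if let go later, the lever rests on the pawl near 0.35. The block stops it at about 0.05.
- pawl (a joint): Lift of the ratchet pawl, rad: 0 = down; it rises to about 0.1 as the tooth passes under it and snaps back to 0 at the click.
- resonance_box: Fixed hollow pine resonance box, 90 x 180 x 60 mm, with a steel tuning fork mounted upright in the middle of its top, reaching 213 mm above the shelf. Origin at the centre of its underside. Leave alone.
- resonator: Loose brass Helmholtz resonator, a sphere of 84 mm diameter on a small foot with a neck on top, 108 mm tall. Origin under its centre. Leave alone.
- fork_stand: Fixed slotted walnut stand, 60 x 190 mm, 45 mm high, with three slots along its y. Origin at the centre of its underside.
- fork_a: Loose steel tuning fork upright in the stand's +y end slot, reaching 162 mm above the shelf. Origin at the bottom of its yoke, on the stand's top. Leave alone.
- fork_b: Loose steel tuning fork upright in the stand's middle slot, reaching 187 mm above the shelf. Origin as for fork_a. Leave alone.
- mallet: Loose mallet lying along its y, 230 mm long, wooden stick, grey rubber head 36 mm thick and 45 mm wide at its +y end. Origin on the shelf below its middle. Leave alone.
- cork_stopper: Loose squat cork stopper, 40 mm wide, 28 mm high, by the empty (-y) end slot of the stand. Leave alone.
- mass_rider: Loose small brass clamp weight for a fork prong, 26 x 20 x 22 mm, with a steel screw. Leave alone.
- level_meter: Loose hand-held sound level meter lying flat, 165 x 62 x 26 mm, its microphone along its +x to 138 mm from the middle. Leave alone.
There are look-alikes about, which are no part of the job. There is more than one size of the transit_block; the one meant has the size given above. There is more than one size of the tray; the job needs the largest.

How it is judged:
On the way, in this order (a step that is already met when the one before it is completed fails the run):
1. the transit block is pulled up clear of the stop post (z of transit_block in the frame of striker above 0.054 m and contact force between the fingers and transit_block above 1 N), for 0.1 s.
2. the transit block rests in the tray, let go (x of transit_block in the frame of tray between -0.075 and 0.075 m and y of transit_block in the frame of tray between -0.055 and 0.055 m and z of transit_block in the frame of tray below 0.035 m and linear speed of transit_block below 0.03 m/s and contact force between the fingers and transit_block below 0.1 N), for 0.3 s.
3. the lever is pushed back past the click of the pawl and held by the fingers (value of joint hammer_arm above 0.42 rad and value of joint pawl below 0.05 rad and contact force between the fingers and hammer_arm above 2 N), for 0.3 s.
At the end, for the whole second after the job is handed in: The transit block rests in the tray, let go (origin within 75 mm along x and 55 mm along y of the tray centre, under 35 mm up). The fingers hold the lever (2 N or more) at 0.42 rad or beyond of its 0.50 rad, still, the pawl down past the tooth (all of step 2 and all of step 3 and velocity of joint hammer_arm below 0.1 rad/s); the arm keeps its last pose, push and grip.
It fails at once if a fork, the mallet, stopper, clamp weight, level meter or resonator is moved over 25 mm (distance of any of fork_a, fork_b, mallet, cork_stopper, mass_rider, level_meter, resonator from where it was at the start of the episode above 0.025 m).
It fails at once if the transit block is dropped or thrown (over 0.9 m/s out of the fingers) (linear speed of transit_block above 0.9 m/s and contact force between the fingers and transit_block below 0.05 N).
It also fails if it takes over 54 s, if anything falls off the work surface, if the arm or the gripper's body presses on something with over 40 N, if the wrist force passes 120 N, or if a joint passes its speed limit or range.

### The arm

A 7-joint arm with a two-finger parallel gripper is mounted at the origin on the work surface. World frame = base frame: x ahead of the robot, y to its left, z up, the work surface at z = 0. Lengths are in m, angles in rad, forces in N, time in s.
With the tool pointing down it reaches from about 0.425 to 0.925 m from the base axis. Payload 6.8 kg.
Tool frame: the origin (TCP) lies on the centre line of the jaws, within the pads' length; the fingertips stand 14 mm ahead of it and the grasp point (between the pads) lies 5 mm behind it (r.tips_ahead is the distance from the TCP to the fingertips, in m); z points along the fingers, y is the line along which they close (so a half turn about z gives the same grasp; the last joint's range is limited). The gripper opens to 85 mm and grips with 20 to 120 N. Pads are 22 mm wide; open, the fingers measure 114 mm over their backs; the gripper's body (76 mm by 85 mm) begins 54 mm behind the grasp point. The pads swing forward as they close: fully open they stand 13 mm farther back than shut.
Start: joints at [-1.353, 0.477, 0.022, 1.555, -0.011, 1.109, -0.083], TCP at [0.216, 0.64, 0.245] pointing down, gripper open.
Joint ranges: [-2.96, 2.96], [-0.34, 2.1], [-1.41, 1.46], [0.24, 2.44], [-1.37, 4.51], [0.17, 1.92], [-2.96, 2.96]. Speed limits (rad/s): [2.39, 2.39, 3.14, 3.14, 3.14, 3.14, 3.14].

### API

Orientations are given as a rotation vector (axis times angle).
In Python, from bench import r, eyes gives the robot as it stands.
- The arm moves only by the tool step_arm, never from a script. Its argument "rows" is a list of rows, each a list of 6 numbers: the shift along the world's x, y, z in units of 60 cm (1.0 is 60 cm), then the turn, a rotation vector about the world's x, y, z in units of pi rad (1.0 is pi rad). In form: [[x, y, z, rx, ry, rz], ...]. A call has 1 to 5 rows; each row is the pose to reach, as a shift and turn from the pose commanded when the call began, turning the shorter way round; what a row does not reach only later rows make up. A row lasts 1/12 s, in which the tool goes at most 41.7 mm and 7.16 degrees, less where a joint would pass 70% of its speed; a pose out of reach is approached as far as the arm can. A call with a number of a shift or a turn outside -1 to 1 is refused whole. A call with a gripper value outside its range is refused whole. "jaw" is the closure, from 0 (fully open) to 1 (shut), set as the call begins (left out, the last holds). The fingers move at their own pace and stop on an object; "squeeze" is the grip in N (left out, the last holds). Time passes only in rows, so rows that repeat a pose let the fingers close. It gives the time, the measured TCP pose, the force, the opening and the grip force at its end, in the units of the state.
- r.get_obs(): the state, without advancing time (a new reading comes with each control period).
- eyes.grab_frame(name): name is "scene" or "top"; returns the picture (480x640x3 uint8, red, green, blue); there is no depth.
- eyes.camera_info(name): a dict with "mtx" (3x3 intrinsics, pixels), "extrinsics" (4x4, takes a point from camera to world coordinates). Camera axes: x right, y down, z forward; pixel columns grow to the right and rows downward; lengths in m; the calibration is good to about 2 mm. A picture is of the moment at which its call begins. camera_info takes no time and is no camera call.
- r.hand_in(): hands the job in; it is judged then, once.
The state is a dict: "clock": time; "joints": joint angles; "qvel": joint speeds; "tau": joint torques, N m; "tcp_pos": TCP position; "orientation": TCP orientation; "contact_force": force on the tool from outside, world axes, zero at the start; "moment": the same for the moment, N m; "grip_width": finger opening in m; "gripper_force": force on a finger pad.
Only numpy, scipy, OpenCV 4.12 (cv2) and the standard library are available. Lean on these libraries where they do the work, as an engineer would, in place of code of your own. Each camera call takes 0.05 s, during which the arm holds its last target. There are 200 camera calls.

## Working session

There is one attempt and no reset: what is moved stays moved. The work goes in short steps, Python scripts to look and compute and a tool call to move; the robot and the scene stay as the last step left them, time stands still between calls to the robot, and variables do not carry over. Pictures are saved under pics/ and viewed, at most 10 in all, crops included, and the job is handed in when it is done.

Besides the shell and the picture viewer there is one more tool, called after "Request:" by a JSON object that holds its "api" and its "payload". step_arm: Moves the arm, as the interface text tells. Shifts and turns lie within -1 to 1; 1 stands for 60 cm of shift or pi rad of turn. Its arguments: {"type":"object","properties":{"rows":{"type":"array"},"jaw":{"type":"number"},"squeeze":{"type":"number"}},"required":["rows"]}

```bash
mkdir -p pics; ls; python3 - <<'E'
from bench import r, eyes
import cv2, numpy as np
np.set_printoptions(precision=4,suppress=True)
for n in("scene","top"):
    cv2.imwrite(f"pics/{n}0.png",eyes.grab_frame(n)[:,:,::-1]); c=eyes.camera_info(n); print(n,c["mtx"],c["extrinsics"])
print(r.get_obs(), r.tips_ahead)
E
```

```text
pics
scene [[452.226    0.     322.0734]
 [  0.     452.226  240.0655]
 [  0.       0.       1.    ]] [[ 0.841   0.4433 -0.3103  0.8553]
 [ 0.541  -0.6792  0.496  -0.6645]
 [ 0.0091 -0.5849 -0.811   0.9365]
 [ 0.      0.      0.      1.    ]]
top [[549.5505   0.     324.3907]
 [  0.     549.5505 241.0455]
 [  0.       0.       1.    ]] [[-0.0163 -0.983   0.1828  0.2817]
 [-0.9998  0.0172  0.0031 -0.114 ]
 [-0.0062 -0.1827 -0.9832  1.4447]
 [ 0.      0.      0.      1.    ]]
{'clock': 0.1, 'joints': array([-1.3531,  0.4777,  0.0224,  1.5563, -0.0115,  1.1093, -0.0831]), 'qvel': array([-0.0015, -0.0007, -0.001 , -0.0046, -0.0002, -0.0008, -0.0001]), 'tau': array([  0.0044, -59.7759,   1.6142, -28.1956,   0.013 ,   0.005 ,
        -0.    ]), 'tcp_pos': array([0.2159, 0.639 , 0.2444]), 'orientation': array([-0.5094, -3.0999,  0.0025]), 'contact_force': array([-0.3909, -0.1154,  0.2094]), 'moment': array([-0.006 ,  0.0739,  0.0212]), 'gripper_force': 0.0, 'grip_width': 0.08546120812378695} 0.014
```

View pics/top0.png

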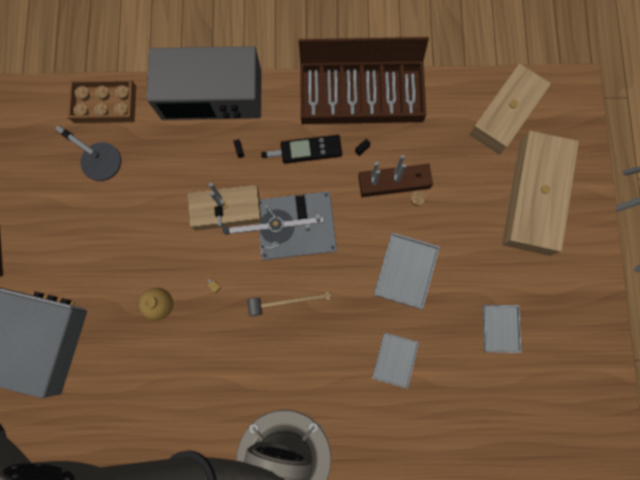

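View pics/scene0.png

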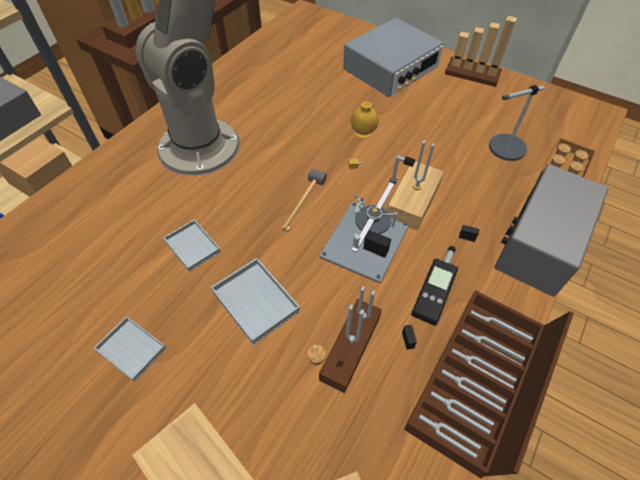

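The top picture shows the striker plate around (297,226), with the black block at (301,207), lever tail at (320,218) and hammer at (222,229). The largest tray is at (407,271). The scene picture shows the same, with the block at (377,244) and the tray at (255,300). I'll crop for corner accuracy.

```bash
python3 - <<'E'
import cv2, numpy as np
a=cv2.imread("pics/top0.png");b=cv2.imread("pics/scene0.png")
def crop(im,x,y,w,h,s): return cv2.resize(im[y:y+h,x:x+w],None,fx=s,fy=s,interpolation=cv2.INTER_CUBIC)
cv2.imwrite("pics/c1.png",crop(a,250,180,200,140,4))
cv2.imwrite("pics/c2.png",crop(b,205,185,220,160,3.6))
E
```

```text
(no output)
```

View pics/c1.png

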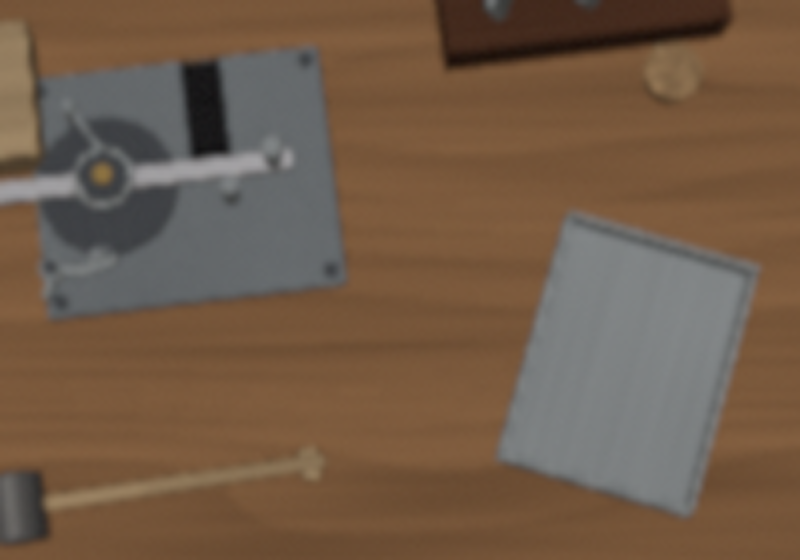

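View pics/c2.png

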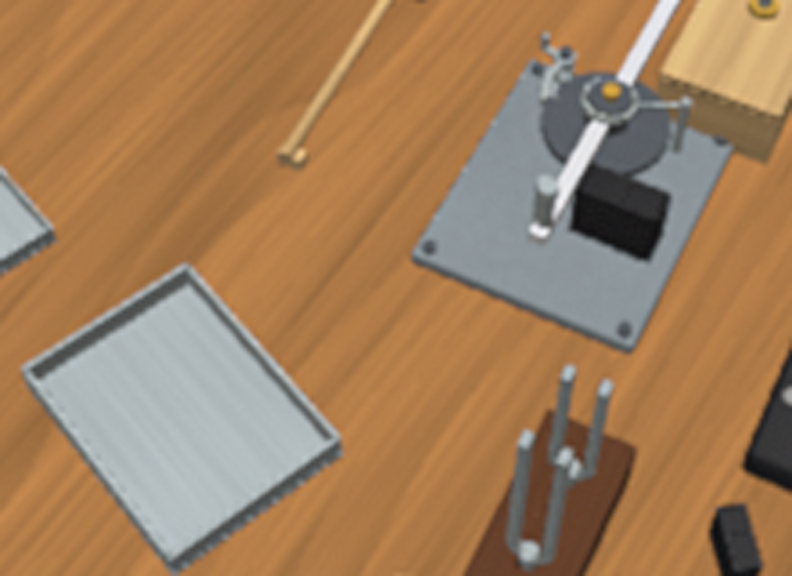

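c1 shows the plate corners at (318,47), (345,284) and (52,319), and the tray rim corners at (570,213), (760,266), (690,516) and (498,460). c2 shows plate corners (414,256), (630,348) and (528,64), and rim corners (185,265), (340,440), (175,568) and (25,370).

```bash
cat > h.py <<'E'
from bench import r, eyes
import cv2, numpy as np
from scipy.optimize import least_squares
np.set_printoptions(precision=4,suppress=True)
CI={n:eyes.camera_info(n) for n in("scene","top")}
def proj(n,P):
    T=np.linalg.inv(CI[n]["extrinsics"]); q=(np.atleast_2d(P)@T[:3,:3].T+T[:3,3])@CI[n]["mtx"].T
    return q[:,:2]/q[:,2:]
def place(p,L):
    L=np.atleast_2d(L).astype(float); c,s=np.cos(p[2]),np.sin(p[2])
    return np.c_[p[0]+c*L[:,0]-s*L[:,1],p[1]+s*L[:,0]+c*L[:,1],L[:,2]]
def fit(obs,p0):
    f=lambda p:np.concatenate([(proj(n,place(p,L))-px).ravel() for n,L,px in obs])
    s=least_squares(f,p0,loss="soft_l1"); return s.x,f(s.x)
E
cat > m.py <<'E'
from h import *
c1=lambda a:(np.array(a)+.5)/4-.5+[250,180]
c2=lambda a:(np.array(a)+.5)/3.6-.5+[205,185]
X=.0825
S,e=fit([("top",[[X,-.12,.012],[-X,-.12,.012],[-X,.08,.012]],c1([[318,47],[345,284],[52,319]])),
 ("scene",[[-X,-.12,.012],[X,-.12,.012],[-X,.08,.012]],c2([[414,256],[630,348],[528,64]]))],[.65,0,0])
print("S",S,e)
R=.025
for a0 in(-.25,1.3):
  # corners by order TL,TR,BR,BL in top picture; +x either along or across
  h=[(.065,.085)] 
  w,l=(.085,.065) if a0<0 else (.065,.085)
  pass
# tray: long side (TR-BR) is along tray x; take tray x = up in picture
L=[[.085,.065,R],[.085,-.065,R],[-.085,-.065,R],[-.085,.065,R]]
T,e=fit([("top",L,c1([[570,213],[760,266],[690,516],[498,460]])),
 ("scene",[L[3],L[0],L[1],L[2]],c2([[185,265],[340,440],[175,568],[25,370]])[[0,1,2,3]])],[.6,-.25,-.25])
print("T both, guess order",T,e)
for k in range(4):
  t,e=fit([("top",L,c1([[570,213],[760,266],[690,516],[498,460]])),("scene",[L[(k+i)%4] for i in range(4)],c2([[185,265],[340,440],[175,568],[25,370]]))],[.6,-.25,-.25])
  print(k,t,np.abs(e).max())
for nm,q in dict(post=[.054,-.04,.052],blk=[.039,-.04,.062],cock=[0,-.08,.092],tail=[0,-.092,.052],hammer=[0,.17,.14],piv=[0,.03,.052]).items():
  w=place(S,q); print(nm,w,proj("top",w)[0],(proj("top",w)[0]-[250,180]+.5)*4,(proj("scene",w)[0]-[205,185]+.5)*3.6)
E
python3 m.py
```

```text
S [ 0.5897 -0.015   0.1092] [ 0.2879 -0.2834  1.4604  0.3313 -0.5229  1.0287 -0.7334 -0.0341  1.5461
  0.5834  1.0133 -1.806 ]
T both, guess order [ 0.4651 -0.3245 -0.3061] [-0.071  -0.5151  0.3377  0.079   1.3201  0.1265  0.5034 -0.3381  1.078
 -0.5645  1.5317 -0.3815 -0.5259 -1.2761 -0.9486  0.1027]
0 [ 0.4645 -0.3218 -0.2669] 54.29393141660614
1 [ 0.4644 -0.3224 -0.2748] 89.65089801021557
2 [ 0.4686 -0.3246 -1.5241] 48.416336517779825
3 [ 0.4651 -0.3245 -0.3061] 1.5316921166088378
post [[ 0.6477 -0.0489  0.052 ]] [300.4777 201.1377] [203.9109  86.5508] [648.5358 210.8809]
blk [[ 0.6328 -0.0505  0.062 ]] [300.9679 205.727 ] [205.8716 104.9081] [629.3815 193.8618]
cock [[ 0.5984 -0.0945  0.092 ]] [317.9357 215.7361] [273.7428 144.9446] [554.7941 189.1392]
tail [[ 0.5997 -0.1065  0.052 ]] [322.793  218.6766] [293.172  156.7062] [542.9245 238.0597]
hammer [[0.5712 0.154  0.14  ]] [215.5781 223.9274] [-135.6878  177.7097] [ 703.9604 -108.3646]
piv [[0.5864 0.0148 0.052 ]] [276.1242 224.4878] [106.4966 179.9511] [614.0405 109.5989]
```

```bash
cat > m2.py <<'E'
from h import *
c1=lambda a:(np.array(a)+.5)/4-.5+[250,180]
c2=lambda a:(np.array(a)+.5)/3.6-.5+[205,185]
X=.0825;R=.025
def fitb(ob,p0):
    def f(p):
        o=[(proj(n,place(p[:3],L))+p[3+2*i:5+2*i]-px).ravel() for i,(n,L,px) in enumerate(ob)]
        return np.concatenate(o+[p[3:]/1.0])
    s=least_squares(f,list(p0)+[0]*4,loss="soft_l1"); return s.x,f(s.x)[:-4]
ob=[("top",[[X,-.12,.012],[-X,-.12,.012],[-X,.08,.012],[0,-.08,.092],[.069,-.053,.062],[.069,-.027,.062]],c1([[318,47],[345,284],[52,319],[274,145],[218,61],[182,64]])),
 ("scene",[[-X,-.12,.012],[X,-.12,.012],[-X,.08,.012],[0,-.08,.092],[.069,-.053,.062],[.009,-.053,.062]],c2([[414,256],[630,348],[528,64],[546,182],[655,224],[576,195]]))]
S,e=fitb(ob,[.59,0,.1]);print("S",S,"\n",e.reshape(-1,2))
L=[[.085,.065,R],[.085,-.065,R],[-.085,-.065,R],[-.085,.065,R]]
T,e=fitb([("top",L,c1([[570,213],[760,266],[690,516],[498,460]])),("scene",[L[3],L[0],L[1],L[2]],c2([[185,265],[340,440],[175,568],[25,370]]))],[.46,-.3,-.3])
print("T",T,"\n",e.reshape(-1,2))
# bright overlay
im={n:cv2.imread(f"pics/{n}0.png") for n in("top","scene")}
for n in im:
    def poly(q,p,col,i):
        uv=proj(n,place(p[:3],q))+p[3+2*i:5+2*i]; cv2.polylines(big,[np.int32(((uv-off+.5)*s)*16)],True,col,1,cv2.LINE_AA,4)
    i=0 if n=="top" else 1; off=np.array([250,180] if i==0 else [205,185]);s=3
    big=cv2.resize(im[n][off[1]:off[1]+140+20*i,off[0]:off[0]+200+20*i],None,fx=s,fy=s,interpolation=cv2.INTER_CUBIC)
    big=cv2.convertScaleAbs(big,alpha=1.5)
    poly([[X,-.12,.012],[-X,-.12,.012],[-X,.08,.012],[X,.08,.012]],S,(0,255,0),i)
    poly([[.069,-.053,.062],[.069,-.027,.062],[.009,-.027,.062],[.009,-.053,.062]],S,(0,255,255),i)
    poly([[.0075*np.cos(t),-.08+.0075*np.sin(t),.092] for t in np.linspace(0,6.28,20)],S,(0,0,255),i)
    poly(L,T,(255,0,255),i)
    poly([[0,-.092,.052],[0,.17,.052]],S,(255,0,0),i)
    im[n]=big
a,b=im["top"],im["scene"]; W=max(a.shape[1],b.shape[1]);a=cv2.copyMakeBorder(a,0,0,0,W-a.shape[1],0)
cv2.imwrite("pics/ov.png",cv2.resize(np.vstack([a,b]),None,fx=.66,fy=.66) if 0 else np.vstack([a,b])[:, :]); print(np.vstack([a,b]).shape)
E
python3 m2.py; python3 -c "
import cv2;a=cv2.imread('pics/ov.png');cv2.imwrite('pics/ov2.png',cv2.resize(a,None,fx=.66,fy=.66))"
```

```text
S [ 0.5879 -0.0154  0.1059 -0.2428 -0.5425 -0.4811  0.2376] 
 [[ 0.3185 -0.0585]
 [ 1.2916  0.6142]
 [-0.7387  1.0668]
 [-0.2583  0.1074]
 [ 0.4566 -0.7033]
 [-0.4753 -0.2573]
 [-2.0022 -0.1625]
 [ 0.1222  0.6056]
 [ 0.0221 -1.7892]
 [ 0.9676  1.8109]
 [ 1.0992  0.1564]
 [-0.2585 -1.1194]]
T [ 0.4651 -0.3244 -0.3066 -0.3752  0.1236 -0.168   0.4003] 
 [[-0.4347 -0.3962]
 [-0.0324  0.2221]
 [ 0.9168  0.2606]
 [ 0.1072 -0.2291]
 [ 0.9361 -0.1722]
 [ 1.3604  0.0318]
 [-0.7163 -0.8844]
 [-1.104   0.4745]]
(900, 660, 3)
```

View pics/ov2.png

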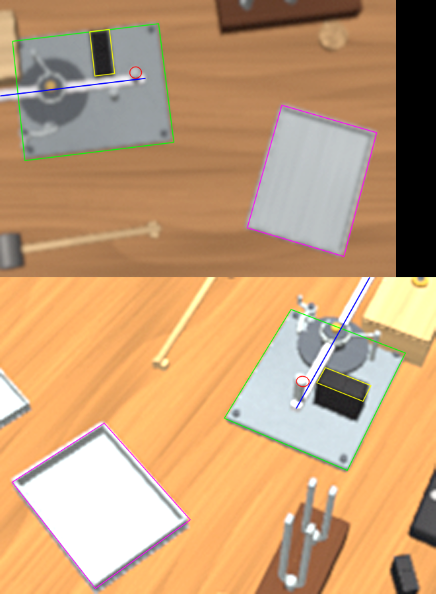

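The overlay fits: striker at (0.588,-0.015) with yaw 0.106, tray at (0.465,-0.324) with yaw -0.307. Next is the travel to above the block, going high.

Request:
{"api": "step_arm", "payload": {"rows": [[0.16,-0.25,0.1,0,0,0.034],[0.16,-0.25,0.1,0,0,0.034],[0.16,-0.25,0.1,0,0,0.034],[0.16,-0.25,0.1,0,0,0.034],[0.16,-0.25,0.1,0,0,0.034]], "jaw": 0, "squeeze": 60}}

```text
clock: 0.52
tcp_pos: [0.3159, 0.4852, 0.3067]
orientation: [0.352, 3.12, -0.0]
contact_force: [0.6, -0.8, 0.0]
grip_width: 0.085
gripper_force: 0.0
```

Request:
{"api": "step_arm", "payload": {"rows": [[0.178,-0.29,0,0,0,0.034],[0.178,-0.29,0,0,0,0.034],[0.178,-0.29,0,0,0,0.034],[0.178,-0.29,0,0,0,0.034],[0.178,-0.29,0,0,0,0.034]]}}

```text
clock: 0.93
tcp_pos: [0.4197, 0.3127, 0.3052]
orientation: [-0.178, -3.136, 0.001]
contact_force: [0.9, 0.5, -1.3]
grip_width: 0.0851
gripper_force: 0.0
```

Request:
{"api": "step_arm", "payload": {"rows": [[0.178,-0.29,0,0,0,0.034],[0.178,-0.29,0,0,0,0.034],[0.178,-0.29,0,0,0,0.034],[0.178,-0.29,0,0,0,0.034],[0.178,-0.29,0,0,0,0.034]]}}

```text
clock: 1.35
tcp_pos: [0.5262, 0.139, 0.3052]
orientation: [-0.009, -3.141, 0.0]
contact_force: [-0.4, -0.1, 0.4]
grip_width: 0.0854
gripper_force: 0.0
```

Request:
{"api": "step_arm", "payload": {"rows": [[0.178,-0.29,0,0,0,0.0355],[0.178,-0.29,0,0,0,0.0355],[0.178,-0.29,0,0,0,0.0355],[0.178,-0.29,0,0,0,0.0355],[0.178,-0.29,0,0,0,0.0355]]}}

```text
clock: 1.77
tcp_pos: [0.633, -0.0346, 0.305]
orientation: [0.166, -3.137, 0.0]
contact_force: [0.4, -0.2, 0.9]
grip_width: 0.0851
gripper_force: 0.0
```

Request:
{"api": "step_arm", "payload": {"rows": [[0.0167,-0.0253,-0.06,0,0,0],[0.0167,-0.0253,-0.12,0,0,0],[0.0167,-0.0253,-0.18,0,0,0],[0.0167,-0.0253,-0.24,0,0,0],[0.0167,-0.0253,-0.3,0,0,0]]}}

```text
clock: 2.18
tcp_pos: [0.642, -0.0478, 0.1233]
orientation: [0.166, -3.137, -0.0]
contact_force: [0.3, -0.3, -0.7]
grip_width: 0.0853
gripper_force: 0.0
```

Request:
{"api": "step_arm", "payload": {"rows": [[0,0,-0.04,0,0,0],[0,0,-0.08,0,0,0],[0,0,-0.11,0,0,0],[0,0,-0.138,0,0,0],[0,0,-0.138,0,0,0]]}}

```text
clock: 2.6
tcp_pos: [0.6395, -0.0473, 0.0385]
orientation: [0.167, -3.13, -0.001]
contact_force: [-1.1, 1.0, -0.7]
grip_width: 0.0857
gripper_force: 0.0
```

```bash
python3 - <<'E'
from h import *
o=r.get_obs();print(o["tcp_pos"],o["orientation"],o["contact_force"],o["clock"])
b=eyes.grab_frame("scene")[:,:,::-1];a=eyes.grab_frame("top")[:,:,::-1]
f=lambda im,x,y:cv2.resize(im[y:y+130,x:x+130],None,fx=3,fy=3,interpolation=cv2.INTER_CUBIC)
cv2.imwrite("pics/g1.png",np.hstack([f(b,300,170),f(a,240,150)]))
E
```

```text
[ 0.6395 -0.0473  0.0385] [ 0.1668 -3.1302 -0.0006] [-1.0847  1.0172 -0.6543] 2.6
```

View pics/g1.png

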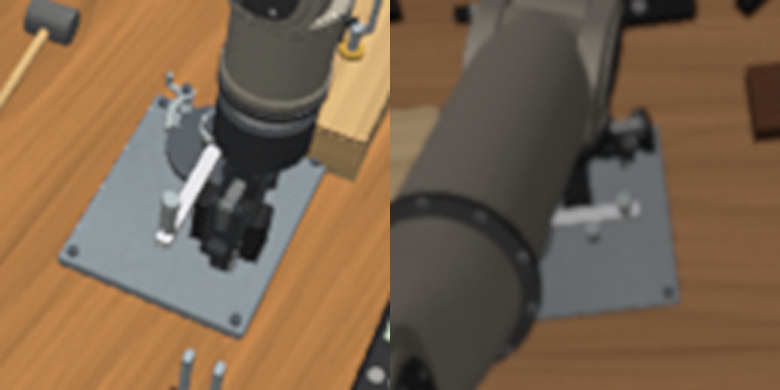

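The fingers straddle the block at about (230,225) in the left half. I'll settle, then close gently.

Request:
{"api": "step_arm", "payload": {"rows": [[0,0,0.005,0,0,0],[0,0,0.005,0,0,0],[0,0,0.005,0,0,0]]}}

```text
clock: 2.95
tcp_pos: [0.6435, -0.0477, 0.0471]
orientation: [-0.167, 3.135, -0.0]
contact_force: [0.7, -0.1, 0.0]
grip_width: 0.0852
gripper_force: 0.0
```

Request:
{"api": "step_arm", "payload": {"rows": [[0,0,0,0,0,0],[0,0,0,0,0,0],[0,0,0,0,0,0],[0,0,0,0,0,0],[0,0,0,0,0,0]], "jaw": 1, "squeeze": 40}}

```text
clock: 3.37
tcp_pos: [0.6425, -0.048, 0.0456]
orientation: [-0.167, 3.137, -0.001]
contact_force: [-2.0, -24.4, 21.4]
grip_width: 0.0256
gripper_force: 21.8
```

Request:
{"api": "step_arm", "payload": {"rows": [[0,0,0,0,0,0],[0,0,0,0,0,0],[0,0,0,0,0,0],[0,0,0,0,0,0],[0,0,0,0,0,0]]}}

```text
clock: 3.78
tcp_pos: [0.6426, -0.0481, 0.0457]
orientation: [-0.166, 3.137, -0.001]
contact_force: [-0.5, -2.1, 1.7]
grip_width: 0.0254
gripper_force: 39.7
```

Request:
{"api": "step_arm", "payload": {"rows": [[0,0,0.01,0,0,0],[0,0,0.02,0,0,0],[0,0,0.03,0,0,0],[0,0,0.045,0,0,0],[0,0,0.06,0,0,0]], "squeeze": 70}}

```text
clock: 4.2
tcp_pos: [0.6424, -0.048, 0.0825]
orientation: [0.166, -3.137, 0.0]
contact_force: [1.4, -3.9, -1.9]
grip_width: 0.025
gripper_force: 71.5
```

Request:
{"api": "step_arm", "payload": {"rows": [[0,0,0.03,0,0,0],[0,0,0.06,0,0,0],[0,0,0.1,0,0,0],[0,0,0.14,0,0,0],[0,0,0.16,0,0,0]]}}

```text
clock: 4.62
tcp_pos: [0.6439, -0.0465, 0.1818]
orientation: [-0.168, 3.132, 0.002]
contact_force: [-0.0, 0.8, 0.3]
grip_width: 0.0252
gripper_force: 71.7
```

```bash
python3 - <<'E'
from h import *
o=r.get_obs();print(o)
b=eyes.grab_frame("scene")[:,:,::-1]
f=lambda im,x,y:cv2.resize(im[y:y+200,x:x+200],None,fx=2.5,fy=2.5,interpolation=cv2.INTER_CUBIC)
cv2.imwrite("pics/g2.png",f(b,280,110))
E
```

```text
{'clock': 4.6167, 'joints': array([-0.2603,  0.5036,  0.327 ,  1.711 , -0.1934,  0.9538,  1.8184]), 'qvel': array([-0.0336, -0.1373,  0.0464, -0.0908,  0.0592,  0.2253, -0.0428]), 'tau': array([ -0.1298, -53.6943,   5.5803, -23.6787,  -0.0244,   0.1235,
         0.0061]), 'tcp_pos': array([ 0.6439, -0.0465,  0.1818]), 'orientation': array([-0.1679,  3.1323,  0.0022]), 'contact_force': array([-0.0383,  0.8297,  0.2927]), 'moment': array([-0.0362, -0.0716,  0.0508]), 'gripper_force': 71.69738799333572, 'grip_width': 0.025237943823102887}
```

View pics/g2.png

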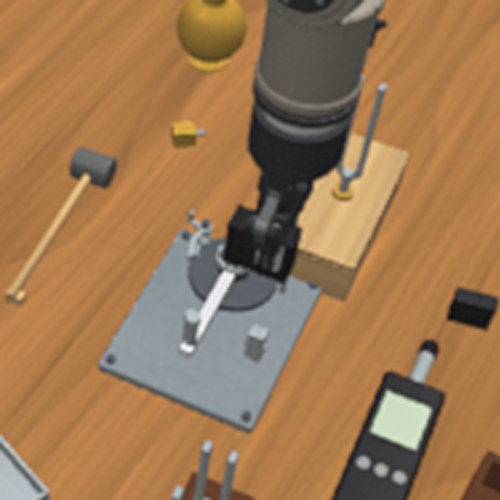

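The block is held at (255,240) and the stop post at (257,340) is bare. Now to the tray.

Request:
{"api": "step_arm", "payload": {"rows": [[-0.028,-0.046,0,0,0,0],[-0.063,-0.104,0,0,0,0],[-0.098,-0.162,0,0,0,0],[-0.133,-0.22,0,0,0,0],[-0.165,-0.272,0,0,0,0]]}}

```text
clock: 5.08
tcp_pos: [0.5416, -0.2121, 0.1771]
orientation: [0.166, -3.136, -0.001]
contact_force: [0.2, -1.0, -0.9]
grip_width: 0.0249
gripper_force: 71.8
```

Request:
{"api": "step_arm", "payload": {"rows": [[-0.035,-0.058,0,0,0,0],[-0.07,-0.116,0,0,0,0],[-0.095,-0.158,0,0,0,0],[-0.113,-0.189,0,0,0,0],[-0.113,-0.189,0,0,0,0]]}}

```text
clock: 5.5
tcp_pos: [0.4717, -0.3289, 0.1774]
orientation: [0.154, -3.136, 0.002]
contact_force: [-0.4, -0.8, -0.3]
grip_width: 0.0249
gripper_force: 71.8
```

Request:
{"api": "step_arm", "payload": {"rows": [[0,0,-0.05,0,0,0],[0,0,-0.1,0,0,0],[0,0,-0.15,0,0,0],[0,0,-0.19,0,0,0],[0,0,-0.2,0,0,0]]}}

```text
clock: 5.92
tcp_pos: [0.4738, -0.3213, 0.0534]
orientation: [0.169, -3.131, -0.007]
contact_force: [-0.3, 0.1, -0.4]
grip_width: 0.0246
gripper_force: 71.8
```

Request:
{"api": "step_arm", "payload": {"rows": [[0,0,0,0,0,0],[0,0,0,0,0,0]]}}

```text
clock: 6.08
tcp_pos: [0.4762, -0.324, 0.058]
orientation: [-0.167, 3.137, 0.0]
contact_force: [0.5, -0.6, 0.8]
grip_width: 0.0253
gripper_force: 71.8
```

Request:
{"api": "step_arm", "payload": {"rows": [[0,0,-0.015,0,0,0],[0,0,-0.025,0,0,0],[0,0,-0.029,0,0,0],[0,0,-0.031,0,0,0],[0,0,-0.031,0,0,0]]}}

```text
clock: 6.5
tcp_pos: [0.4756, -0.3243, 0.0389]
orientation: [0.167, -3.137, -0.0]
contact_force: [-0.5, -0.2, -1.3]
grip_width: 0.025
gripper_force: 71.8
```

Request:
{"api": "step_arm", "payload": {"rows": [[0,0,-0.001,0,0,0],[0,0,-0.002,0,0,0],[0,0,-0.002,0,0,0]]}}

```text
clock: 6.75
tcp_pos: [0.4757, -0.3243, 0.0378]
orientation: [-0.167, 3.137, -0.0]
contact_force: [-1.0, -0.0, -0.8]
grip_width: 0.025
gripper_force: 71.8
```

Request:
{"api": "step_arm", "payload": {"rows": [[0,0,-0.0015,0,0,0],[0,0,-0.003,0,0,0],[0,0,-0.003,0,0,0]]}}

```text
clock: 7.0
tcp_pos: [0.4758, -0.3244, 0.0377]
orientation: [-0.166, 3.136, 0.001]
contact_force: [-3.7, 2.7, 17.7]
grip_width: 0.0251
gripper_force: 74.4
```

Request:
{"api": "step_arm", "payload": {"rows": [[0,0,-0.0015,0,0,0],[0,0,-0.003,0,0,0],[0,0,-0.003,0,0,0]]}}

```text
clock: 7.25
tcp_pos: [0.4759, -0.3244, 0.0376]
orientation: [-0.166, 3.136, 0.002]
contact_force: [-9.0, 7.8, 35.3]
grip_width: 0.025
gripper_force: 77.0
```

Contact with the tray floor. I'll back off the press and release.

Request:
{"api": "step_arm", "payload": {"rows": [[0,0,0.005,0,0,0],[0,0,0.005,0,0,0]]}}

```text
clock: 7.42
tcp_pos: [0.4763, -0.3247, 0.0382]
orientation: [-0.166, 3.135, -0.001]
contact_force: [0.2, -0.9, -0.3]
grip_width: 0.025
gripper_force: 72.1
```

Request:
{"api": "step_arm", "payload": {"rows": [[0,0,0,0,0,0],[0,0,0,0,0,0],[0,0,0,0,0,0],[0,0,0,0,0,0]], "jaw": 0.35}}

```text
clock: 7.75
tcp_pos: [0.4755, -0.3242, 0.0367]
orientation: [0.167, -3.137, -0.0]
contact_force: [0.4, -0.2, -0.6]
grip_width: 0.0555
gripper_force: 0.0
```

Request:
{"api": "step_arm", "payload": {"rows": [[0,0,0.03,0,0,0],[0,0,0.08,0,0,0],[0,0,0.14,0,0,0],[0,0,0.2,0,0,0],[0,0,0.25,0,0,0]]}}

```text
clock: 8.17
tcp_pos: [0.4757, -0.3246, 0.1892]
orientation: [-0.166, 3.137, -0.001]
contact_force: [0.7, -0.4, 1.2]
grip_width: 0.0555
gripper_force: 0.0
```

```bash
python3 - <<'E'
from h import *
o=r.get_obs();print(o["tcp_pos"],o["grip_width"],o["clock"])
b=eyes.grab_frame("scene")[:,:,::-1]
cv2.imwrite("pics/g3.png",cv2.resize(b[180:350,200:430],None,fx=2.5,fy=2.5,interpolation=cv2.INTER_CUBIC))
E
```

```text
[ 0.4757 -0.3246  0.1892] 0.05551507421346587 8.1667
```

View pics/g3.png

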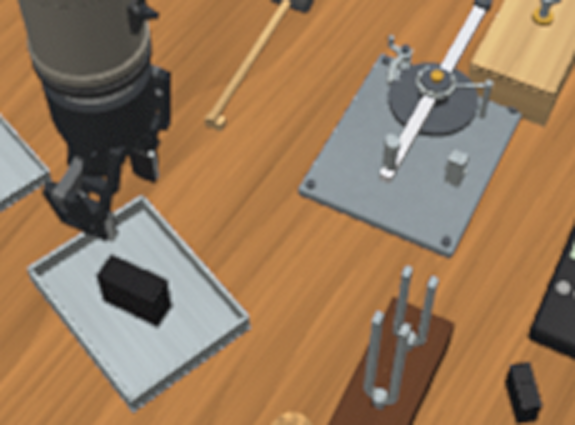

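The block lies let go in the tray at (135,290) in the crop. Next I close the fingers and go to the -x side of the cocking post, at (390,150).

Request:
{"api": "step_arm", "payload": {"rows": [[0.01,0.04,0,0,0,0],[0.03,0.1,0,0,0,0],[0.055,0.163,0,0,0,0],[0.077,0.228,0,0,0,0],[0.099,0.293,0,0,0,0]], "jaw": 1, "squeeze": 40}}

```text
clock: 8.63
tcp_pos: [0.5353, -0.1468, 0.1868]
orientation: [0.165, -3.137, -0.0]
contact_force: [0.6, -0.4, -0.4]
grip_width: 0.0003
gripper_force: 0.0
```

Request:
{"api": "step_arm", "payload": {"rows": [[0.015,0.05,0,0,0,0],[0.0277,0.082,0,0,0,0],[0.0277,0.082,0,0,0,0],[0.0277,0.082,0,0,0,0]]}}

```text
clock: 8.97
tcp_pos: [0.5519, -0.0978, 0.1865]
orientation: [0.172, -3.136, -0.0]
contact_force: [0.3, -1.4, -0.4]
grip_width: 0.0001
gripper_force: 0.0
```

Request:
{"api": "step_arm", "payload": {"rows": [[0,0,-0.05,0,0,0],[0,0,-0.1,0,0,0],[0,0,-0.14,0,0,0],[0,0,-0.16,0,0,0],[0,0,-0.16,0,0,0]]}}

```text
clock: 9.38
tcp_pos: [0.5492, -0.1006, 0.0885]
orientation: [0.163, -3.132, 0.0]
contact_force: [-1.3, 0.3, 0.2]
grip_width: 0.0
gripper_force: 0.0
```

Request:
{"api": "step_arm", "payload": {"rows": [[0,0,0,0,0,0],[0,0,0,0,0,0],[0,0,0,0,0,0]]}}

```text
clock: 9.63
tcp_pos: [0.5528, -0.0998, 0.0927]
orientation: [-0.166, 3.134, -0.001]
contact_force: [0.4, -0.1, 0.2]
grip_width: -0.0
gripper_force: 0.0
```

Request:
{"api": "step_arm", "payload": {"rows": [[0,0,-0.015,0,0,0],[0,0,-0.028,0,0,0],[0,0,-0.028,0,0,0],[0.016,0.002,-0.028,0,0,0],[0.03,0.003,-0.028,0,0,0]]}}

```text
clock: 10.05
tcp_pos: [0.5704, -0.0973, 0.0743]
orientation: [0.167, -3.137, -0.0]
contact_force: [-0.3, 0.5, -0.2]
grip_width: 0.0001
gripper_force: 0.0
```

Request:
{"api": "step_arm", "payload": {"rows": [[0.004,0,0,0,0,0],[0.008,0.001,0,0,0,0],[0.012,0.001,0,0,0,0],[0.015,0.002,0,0,0,0],[0.015,0.002,0,0,0,0]]}}

```text
clock: 10.47
tcp_pos: [0.5787, -0.0964, 0.0743]
orientation: [0.166, -3.137, 0.0]
contact_force: [-0.7, 0.2, 0.1]
grip_width: 0.0001
gripper_force: 0.0
```

```bash
python3 - <<'E'
from h import *
o=r.get_obs();print(o["tcp_pos"],o["contact_force"],o["clock"])
b=eyes.grab_frame("scene")[:,:,::-1]
cv2.imwrite("pics/g4.png",cv2.resize(b[170:290,290:430],None,fx=4,fy=4,interpolation=cv2.INTER_CUBIC))
E
```

```text
[ 0.5787 -0.0964  0.0743] [-0.6585  0.2389  0.0833] 10.4667
```

View pics/g4.png

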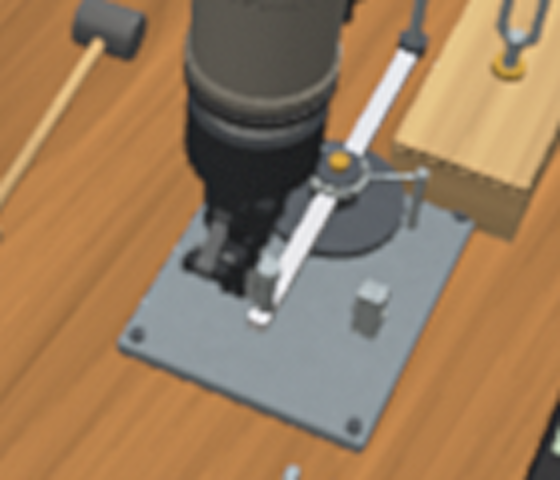

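The closed fingers at (235,270) are just short of the cocking post at (265,280). I'll push along the arc.

Request:
{"api": "step_arm", "payload": {"rows": [[0.0092,0,0,0,0,0.0159],[0.0185,0,0,0,0,0.0318],[0.0278,0.0006,0,0,0,0.0477],[0.0369,0.0017,0,0,0,0.0637],[0.0369,0.0017,0,0,0,0.0637]]}}

```text
clock: 10.93
tcp_pos: [0.5989, -0.0957, 0.074]
orientation: [0.482, -3.1, -0.001]
contact_force: [-6.9, 0.0, 5.0]
grip_width: -0.0003
gripper_force: 3.4
```

Request:
{"api": "step_arm", "payload": {"rows": [[0.0091,0.0017,0,0,0,0.0159],[0.0181,0.0036,0,0,0,0.0318],[0.027,0.0062,0,0,0,0.0477],[0.0359,0.009,0,0,0,0.0636],[0.0359,0.009,0,0,0,0.0636]]}}

```text
clock: 11.35
tcp_pos: [0.6198, -0.0911, 0.0738]
orientation: [0.788, -3.035, -0.001]
contact_force: [-7.4, -2.9, 4.3]
grip_width: -0.0
gripper_force: 3.9
```

Request:
{"api": "step_arm", "payload": {"rows": [[0.004,0.0015,0,0,0,0.007],[0.009,0.0035,0,0,0,0.016],[0.0137,0.0055,0,0,0,0.0255],[0.0137,0.0055,0,0,0,0.0255],[0.0137,0.0055,0,0,0,0.0255]]}}

```text
clock: 11.77
tcp_pos: [0.6268, -0.0886, 0.0737]
orientation: [0.903, -3.001, -0.001]
contact_force: [-9.9, -2.8, 6.5]
grip_width: 0.0002
gripper_force: 4.9
```

```bash
python3 - <<'E'
from h import *
o=r.get_obs();print(o["tcp_pos"],o["contact_force"],o["clock"],o["joints"])
b=eyes.grab_frame("scene")[:,:,::-1]; 
cv2.imwrite("pics/g5.png",cv2.resize(b[150:290,290:450],None,fx=4,fy=4,interpolation=cv2.INTER_CUBIC))
E
```

```text
[ 0.6268 -0.0886  0.0737] [-9.9496 -2.7803  6.5248] 11.7667 [-0.0752  0.6133  0.1597  1.7905 -0.1314  0.7553  2.3076]
```

View pics/g5.png

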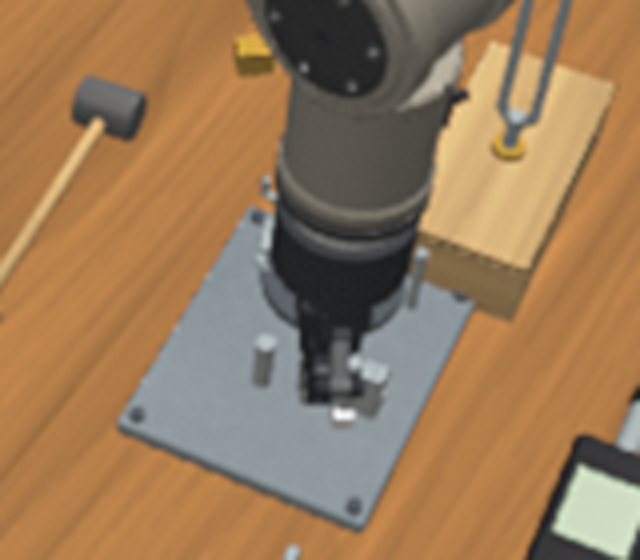

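The lever tail at (343,410) is nearly at the stop post at (375,385), at about 0.44 rad. I'll push on until the force rises.

Request:
{"api": "step_arm", "payload": {"rows": [[0.003,0.002,0,0,0,0],[0.006,0.004,0,0,0,0],[0.006,0.004,0,0,0,0]]}}

```text
clock: 12.07
tcp_pos: [0.6305, -0.0865, 0.0737]
orientation: [0.903, -3.001, -0.0]
contact_force: [-9.9, -4.2, 5.6]
grip_width: -0.0003
gripper_force: 5.2
```

Request:
{"api": "step_arm", "payload": {"rows": [[0.0015,0.001,0,0,0,0],[0.003,0.002,0,0,0,0],[0.003,0.002,0,0,0,0]]}}

```text
clock: 12.32
tcp_pos: [0.6321, -0.0856, 0.0737]
orientation: [0.902, -3.001, -0.0]
contact_force: [-10.5, -4.8, 6.3]
grip_width: -0.0
gripper_force: 5.4
```

Request:
{"api": "step_arm", "payload": {"rows": [[0.0015,0.001,0,0,0,0],[0.003,0.002,0,0,0,0],[0.003,0.002,0,0,0,0],[0.003,0.002,0,0,0,0],[0.003,0.002,0,0,0,0]]}}

```text
clock: 12.73
tcp_pos: [0.6331, -0.085, 0.0737]
orientation: [0.901, -3.0, -0.0]
contact_force: [-11.8, -5.1, 7.0]
grip_width: 0.0
gripper_force: 6.3
```

Request:
{"api": "step_arm", "payload": {"rows": [[0,0,0,0,0,0],[0,0,0,0,0,0],[0,0,0,0,0,0],[0,0,0,0,0,0],[0,0,0,0,0,0]]}}

```text
clock: 13.15
tcp_pos: [0.6331, -0.085, 0.0737]
orientation: [0.901, -3.0, -0.0]
contact_force: [-11.9, -4.4, 8.7]
grip_width: -0.0002
gripper_force: 6.3
```

```bash
python3 -c "
from bench import r
o=r.get_obs();print(o['tcp_pos'],o['contact_force'],abs(o['qvel']).max());print(r.hand_in())"
```

```text
[ 0.63310804 -0.08498136  0.07370772] [-11.90732917  -4.4475565    8.74994209] 0.0008415569459079952
the job is handed in; nothing more can be done
None
```

Handed in at about 13 s: the transit block is let go in the large tray, and the fingers hold the lever still at the stop post (about 0.49 rad by arm position) with about 13 N; the hand-in returned no verdict.

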